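Clamp the child's tablet in its holder at the snack counter

ROBOT

A 6-joint arm with a two-finger parallel gripper is mounted at the origin on the work surface. World frame = base frame: x ahead of the robot, y to its left, z up, the work surface at z = 0. Lengths are in m, angles in rad, forces in N, time in s.
With the tool pointing down it reaches from about 0.35 to 0.775 m from the base axis. Payload 7.3 kg.
Tool frame: the origin (TCP) lies on the front face of the gripper's body, between the roots of the fingers; the fingertips stand ahead of it and the grasp point (between the pads) lies 47 mm ahead of it (finger_overhang is the z of the fingertips in the tool frame, in m); z points along the fingers, y is the line along which they close (so a half turn about z gives the same grasp; the last joint's range is limited). The gripper opens to 92 mm and grips with 3 to 60 N. Pads are 19 mm wide; open, the fingers measure 130 mm over their backs; the gripper's body (75 mm by 190 mm) begins 47 mm behind the grasp point.
Start: joints at [-1.384, 0.342, 1.524, -0, 1.275, -0.146], TCP at [0.172, -0.496, 0.292] pointing down, gripper open.
Joint ranges: [-2.53, 2.53], [-0.77, 2.02], [0.04, 2.7], [-1, 4.14], [0.28, 2.66], [-3.11, 3.11]. Speed limits (rad/s): [2.57, 2.57, 3.14, 3.14, 3.14, 3.14].

INTERFACE

Orientations are given as [roll, pitch, yaw] about the fixed x, y, z axes, in that order (R = Rz(yaw) Ry(pitch) Rx(roll)).
In Python, from cell import * gives the robot as it stands. The module is installed in compiled form; this text tells all that it offers.
- The arm moves only by the tool arm_command, never from a script. Its argument "series" is a list of rows, each an object of numbers: "x", "y", "z": the shift along the tool's x, y, z in mm; "rx", "ry", "rz": the turn, a rotation vector about the tool's x, y, z in degrees. A call has 1 to 20 rows; each row is the pose to reach, as a shift and turn from the pose commanded when the call began, along the tool's axes at that moment; what a row does not reach only later rows make up. A row lasts 1/10 s, in which the tool goes at most 50 mm and 8.59 degrees, less where a joint would pass 70% of its speed; a pose out of reach is approached as far as the arm can. A call with a gripper value outside its range is refused whole. "hand" is the finger opening in mm, from 0 to 91.8, set as the call begins (left out, the last holds). The fingers move at their own pace and stop on an object; "squeeze" is the grip in N (left out, the last holds). Time passes only in rows, so rows that repeat a pose let the fingers close. It gives the time, the measured TCP pose, the force, the opening and the grip force at its end, in the units of the state.
- observe(): the state, without advancing time (a new reading comes with each control period).
- read_camera(name): name is "side" or "top" or "wrist"; returns a dict with "pixels" (384x512x3 uint8, blue, green, red), "K" (3x3 intrinsics, pixels), "k1" (the pictures are not rectified: a ray, as slopes to the right and down, at radius r is drawn at 1 + k1 r^2 times it, then the intrinsics apply), "rvec" (rotation vector, rad) and "tvec" (3), from world to camera coordinates, as OpenCV has them. Camera axes: x right, y down, z forward; pixel columns grow to the right and rows downward; lengths in m; the calibration is good to about 2 mm. A picture is of the moment at which its call begins. There is no depth.
- hand_in(): hands the job in; it is judged then, once.
Trained networks look in a picture, given as the dict that the camera call returned (one of the last four; its "shot" number tells which), for a name from the list of things; names that differ only in an ending like _2 or _b are one class to them, and where a whole thing is asked for, a point or a joint stands for the part that bears it (a point fixed in the world has none). Each returns a list of dicts, best first, with "confidence" (0 to 1); they miss things now and then, are a little off and sometimes report something else, mostly with a low value. They report only what shows in the picture. A call takes as long as a camera call. They do not tell look-alikes from the thing itself.
- boxes_of(picture, query): "point" ([x, y, z] in m, in world coordinates, good to about 4 mm: the middle of the surface that is visible of it).
- trace(picture, query): "pixels" (384x512 bool, what is visible of it).
- mark_of(picture, query): "point" ([x, y, z] in m, in world coordinates, good to about 4 mm: a listed point, or the origin of a listed thing).
The state is a dict: "time": time; "qpos": joint angles; "qvel": joint speeds; "joint_efforts": joint torques, N m; "tool_pos": TCP position; "tool_rot": TCP orientation; "contact_force": force on the tool from outside, world axes, zero at the start; "torque": the same for the moment, N m; "opening": finger opening in m; "grip_force": force on a finger pad.
Only numpy, scipy, OpenCV 4.12 (cv2) and the standard library are available. Lean on these libraries where they do the work, as an engineer would, in place of code of your own. Each camera call takes 0.05 s, during which the arm holds its last target. There are 200 camera calls.

TASK

Get the tablet ready for snack time: slide it along the ledge until it stands in the middle of its holder, then slide the upper jaw shut on it until its sprung pad presses on the tablet's top edge and holds it there by itself. Close the jaw gently, with the gripper leaned over in line with the slanting holder so that the strap does not bind, then let go and leave the other things on the counter alone.

Things in the scene. Friction and masses are not known exactly. Their poses are not given: they have to be found in the camera images.
- stand: Base of the aluminium tablet holder, fixed to the counter: plate 170 (x) x 180 (y), 10 high, with a post that carries the holder. Origin: centre of its underside; x points to the holder's front, away from the robot, yawed up to 0.3 rad either way.
- holder: Fixed leaning back of the holder, its top leaned 30 degrees towards the robot. Origin: middle of the ledge's top, at the back plate's front face, 65 above the counter. z: up the slope; x: out of the front face, 30 degrees above level; y: level, along the ledge. Back plate y -75..75, z -6..100, x -14..0. Ledge y -90..90, x -14..18; its two hooks (x 14..18, y 57..87 either side) rise to z 8.
- upper_jaw: Jaw on a strap that telescopes out of the back plate; slides only along the holder's z, axes parallel to the holder's, y 0. Origin: underside of its metal head, at holder z 112 (lowest) to 197. Head 70 wide (y), x -13..17, z 0..14, front lip down to z -12. 0.17 kg; friction about 6 N: it stays where left, even with the pad fully pressed. Pad meets the seated tablet at holder z 126.
- tab_top (a point): Middle of the top edge of the jaw's black thumb tab, 40 up the slope from the jaw's origin. The tab is 50 wide (y), 10 thick (x), 26 high; push on this edge or pinch its two broad sides.
- pad_face (a point): Middle of the lower face of the black sprung pad under the jaw's head, 60 wide (y) x 11 (x); 8 below the jaw's origin when free. It gives up to 6 against a spring of 1 N per mm without preload.
- tablet: Loose tablet standing in landscape on the ledge, leaning on the back plate: 200 wide (y), 118 high (z), 9 thick (x), 0.29 to 0.45 kg, dark screen in front (+x). Origin: middle of its lower edge, at half thickness; axes parallel to the holder's. Starts seated, 22 to 58 off the middle towards +y; slides along the ledge when a short side is pushed with 2 to 5 N.
- tablet_top (a point): Middle of the tablet's upper edge, 118 up the slope from its origin; axes as the tablet's.
- bento: Bystander: empty open teal plastic lunch box with one divider, 150 x 210 x 55. Origin: centre of its underside.
- sippy_cup: Bystander: steel child's cup with white lid, spout and two handles, 73 across (125 over the handles), 122 high, standing nearer the robot than the holder, on its right (-y) side. Origin: centre of its underside.
- bamboo_tray: Bystander: round bamboo tray, 290 across, 24 high. Origin: centre of its underside.
- bowl: Bystander: small porcelain bowl standing on the tray, 116 across, 50 high. Origin: centre of its underside.
Not all that is in view belongs to the job. Of the things that look like the tablet, the smaller one is meant. Several things have the shape of the stand; the one meant has the colours described above.

How it is judged:
By the outcome, as a careful person would: the job done as asked, in the order asked, and still so for the second after the job is handed in, with the robot touching nothing.
It also fails if it takes over 45 s, if anything falls off the work surface, if the arm or the gripper's body presses on something with over 40 N, if the wrist force passes 120 N, or if a joint passes its speed limit or range.

## Working session

There is one attempt and no reset: what is moved stays moved. The work goes in short steps, Python scripts to look and compute and a tool call to move; the robot and the scene stay as the last step left them, time stands still between calls to the robot, and variables do not carry over. Pictures are saved under pics/ and viewed, at most 10 in all, crops included, and the job is handed in when it is done.

Besides the shell and the picture viewer there is one more tool, called as name(argument=value, ...) on one line, values as JSON. arm_command: Moves the arm, as the interface text tells. Its arguments: {"type":"object","properties":{"series":{"type":"array"},"hand":{"type":"number"},"squeeze":{"type":"number"}},"required":["series"]}

```bash
mkdir -p pics
cat > h.py <<'E'
from cell import *
import numpy as np, cv2
from scipy.spatial.transform import Rotation as R
E
python3 - <<'E'
from h import *
o=observe();print(o['time'],o['tool_pos'],o['tool_rot'],o.get('finger_overhang'))
for n in ['side','top']:
    p=read_camera(n);cv2.imwrite(f'pics/{n}0.png',p['pixels'])
    print(n,p['K'].tolist() if hasattr(p['K'],'tolist') else p['K'],p['k1'],(-R.from_rotvec(np.ravel(p['rvec'])).inv().apply(np.ravel(p['tvec']))).round(3))
    for q in ['stand','holder','upper_jaw','tab_top','pad_face','tablet','tablet_top','sippy_cup','bento','bamboo_tray','bowl']:
        print(q,[(np.round(d['point'],3).tolist(),round(d['confidence'],2)) for d in mark_of(p,q)[:4]])
try: print(finger_overhang)
except Exception as e: print(e)
E
```

```text
0.0 [ 0.17149257 -0.4958756   0.29156204] [-3.14008423e+00 -2.55831316e-04  3.32837786e-01] None
side [[359.02418781801344, 0.0, 255.99275108169203], [0.0, 359.02418781801344, 188.94436767510862], [0.0, 0.0, 1.0]] 0.00224355020475868 [0.149 0.833 1.16 ]
stand [([0.324, -0.469, 0.0], 0.73), ([0.659, -0.082, -0.003], 0.61)]
holder [([0.694, -0.083, 0.065], 0.88), ([0.358, -0.466, 0.067], 0.87)]
upper_jaw [([0.301, -0.473, 0.161], 0.44), ([0.604, -0.068, 0.213], 0.43)]
tab_top [([0.589, -0.062, 0.246], 0.66), ([0.697, -0.085, 0.064], 0.52), ([0.279, -0.468, 0.197], 0.43)]
pad_face []
tablet [([0.297, -0.028, 0.007], 0.67), ([0.705, -0.03, 0.069], 0.66)]
tablet_top [([0.649, -0.022, 0.164], 0.62), ([0.412, 0.092, 0.008], 0.55)]
sippy_cup [([0.445, -0.273, 0.005], 0.66)]
bento [([0.562, -0.465, -0.003], 0.74)]
bamboo_tray [([0.555, 0.465, 0.002], 0.96), ([0.662, -0.082, 0.001], 0.19)]
bowl [([0.547, 0.438, 0.006], 0.75)]
top [[473.2441038469762, 0.0, 254.22004789253432], [0.0, 473.2441038469762, 197.67462390213453], [0.0, 0.0, 1.0]] -0.042274729182214484 [0.125 0.02  1.885]
stand [([0.318, -0.467, 0.005], 0.92), ([0.662, -0.078, -0.002], 0.76)]
holder [([0.694, -0.082, 0.069], 0.93), ([0.356, -0.464, 0.065], 0.72)]
upper_jaw [([0.302, -0.472, 0.162], 0.66), ([0.606, -0.065, 0.214], 0.64)]
tab_top [([0.59, -0.062, 0.252], 0.7), ([0.282, -0.474, 0.194], 0.63), ([0.55, 0.437, 0.007], 0.43)]
pad_face []
tablet []
tablet_top [([0.411, 0.084, 0.008], 0.73), ([0.652, -0.018, 0.172], 0.66)]
sippy_cup [([0.446, -0.266, 0.0], 0.65)]
bento [([0.564, -0.465, -0.0], 0.63)]
bamboo_tray [([0.556, 0.463, -0.001], 0.87)]
bowl [([0.55, 0.439, 0.007], 0.78)]
0.0655
```

View pics/side0.png

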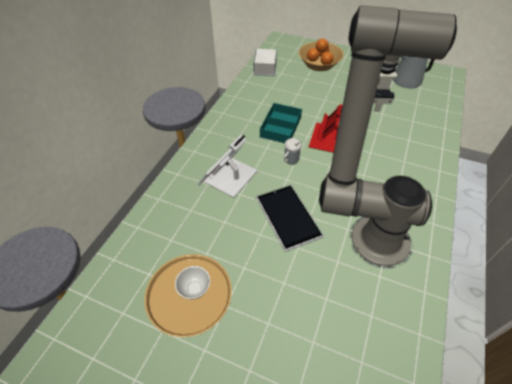

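View pics/top0.png

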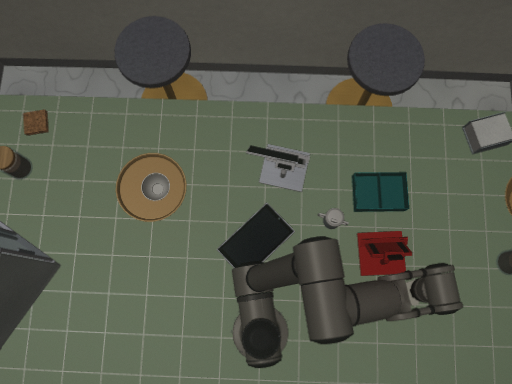

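The side view shows the aluminium holder at about (230,165) and its smaller tablet, with the red decoy stand at (330,130). A bigger look-alike tablet lies flat at (288,217). The top view puts the holder at (285,168) and the cup at (334,217). Next I'll lift and move to a leaned wrist-camera viewpoint.

```bash
cat >> h.py <<'E'
def frame(o,yaw):
    return np.array(o),(R.from_euler('z',yaw)*R.from_euler('y',-np.pi/6)).as_matrix()
H=frame([0.694,-0.0825,0.065],-0.19)
def toolR(tilt=0,H=H):  # columns yh,xh,-zh ; tilt deg: body leans to +yh
    B=np.c_[H[1][:,1],H[1][:,0],-H[1][:,2]]
    return R.from_matrix(B)*R.from_euler('y',-tilt,degrees=True)
def rel(p,Rt):
    o=observe();Rc=R.from_euler('xyz',o['tool_rot'])
    return (Rc.inv().apply(p-o['tool_pos'])*1e3).round(1),np.degrees((Rc.inv()*Rt).as_rotvec()).round(2)
E
python3 - <<'E'
from h import *
T=toolR(0);print(T.as_matrix().round(2),toolR(30).as_matrix()[:,2].round(2),H[1].round(2).tolist())
print(rel(H[0]+H[1]@[0.0,0.05,.37],T), H[0]+H[1]@[0.0,0.05,.37])
E
```

```text
[[ 0.19  0.85  0.49]
 [ 0.98 -0.16 -0.09]
 [-0.    0.5  -0.87]] [ 0.33 -0.57 -0.75] [[0.85, 0.19, -0.49], [-0.16, 0.98, 0.09], [0.5, -0.0, 0.87]]
(array([ 493.6, -356. ,  -93.2]), array([-27.17,  15.71, -58.61])) [0.52177216 0.00153911 0.3854294 ]
```

arm_command(series=[{"z": -50}, {"z": -100}, {"x": 40, "y": -30, "z": -130}, {"x": 250, "y": -180, "z": -130, "rx": -14, "ry": 8, "rz": -29}, {"x": 250, "y": -180, "z": -130, "rx": -14, "ry": 8, "rz": -29}, {"x": 250, "y": -180, "z": -130, "rx": -14, "ry": 8, "rz": -29}, {"x": 250, "y": -180, "z": -130, "rx": -14, "ry": 8, "rz": -29}, {"x": 250, "y": -180, "z": -130, "rx": -14, "ry": 8, "rz": -29}, {"x": 493, "y": -356, "z": -93, "rx": -27.2, "ry": 15.7, "rz": -58.6}, {"x": 493, "y": -356, "z": -93, "rx": -27.2, "ry": 15.7, "rz": -58.6}, {"x": 493, "y": -356, "z": -93, "rx": -27.2, "ry": 15.7, "rz": -58.6}, {"x": 493, "y": -356, "z": -93, "rx": -27.2, "ry": 15.7, "rz": -58.6}, {"x": 493, "y": -356, "z": -93, "rx": -27.2, "ry": 15.7, "rz": -58.6}, {"x": 493, "y": -356, "z": -93, "rx": -27.2, "ry": 15.7, "rz": -58.6}, {"x": 493, "y": -356, "z": -93, "rx": -27.2, "ry": 15.7, "rz": -58.6}, {"x": 493, "y": -356, "z": -93, "rx": -27.2, "ry": 15.7, "rz": -58.6}, {"x": 493, "y": -356, "z": -93, "rx": -27.2, "ry": 15.7, "rz": -58.6}], hand=0)

```text
invalid input
```

arm_command(series=[{"x": 0, "y": 0, "z": -50, "rx": 0, "ry": 0, "rz": 0}, {"x": 0, "y": 0, "z": -100, "rx": 0, "ry": 0, "rz": 0}, {"x": 0, "y": 0, "z": -130, "rx": 0, "ry": 0, "rz": 0}], hand=0)

```text
time: 1.5
tool_pos: [0.1716, -0.4964, 0.4262]
tool_rot: [3.137, 0.001, 0.333]
contact_force: [0.3, -0.1, 0.8]
opening: 0.0725
grip_force: 0.0
```

arm_command(series=[{"x": 250, "y": -180, "z": 10, "rx": -14, "ry": 8, "rz": -29}, {"x": 250, "y": -180, "z": 10, "rx": -14, "ry": 8, "rz": -29}, {"x": 250, "y": -180, "z": 10, "rx": -14, "ry": 8, "rz": -29}, {"x": 250, "y": -180, "z": 10, "rx": -14, "ry": 8, "rz": -29}, {"x": 250, "y": -180, "z": 10, "rx": -14, "ry": 8, "rz": -29}, {"x": 250, "y": -180, "z": 10, "rx": -14, "ry": 8, "rz": -29}, {"x": 493, "y": -356, "z": 37, "rx": -27.2, "ry": 15.7, "rz": -58.6}, {"x": 493, "y": -356, "z": 37, "rx": -27.2, "ry": 15.7, "rz": -58.6}, {"x": 493, "y": -356, "z": 37, "rx": -27.2, "ry": 15.7, "rz": -58.6}, {"x": 493, "y": -356, "z": 37, "rx": -27.2, "ry": 15.7, "rz": -58.6}, {"x": 493, "y": -356, "z": 37, "rx": -27.2, "ry": 15.7, "rz": -58.6}, {"x": 493, "y": -356, "z": 37, "rx": -27.2, "ry": 15.7, "rz": -58.6}, {"x": 493, "y": -356, "z": 37, "rx": -27.2, "ry": 15.7, "rz": -58.6}, {"x": 493, "y": -356, "z": 37, "rx": -27.2, "ry": 15.7, "rz": -58.6}], hand=0)

```text
time: 2.9
tool_pos: [0.5215, 0.003, 0.3846]
tool_rot: [2.619, 0.001, 1.384]
contact_force: [-0.6, -0.1, 0.2]
opening: 0.0002
grip_force: 0.0
```

```bash
cat >> h.py <<'E'
def look(cams=('wrist',),n=4,qs=('holder','upper_jaw','tab_top','tablet','tablet_top','pad_face'),near=0.22,H=H):
    out={}
    for c in cams:
        A={q:[] for q in qs}
        for i in range(n):
            p=read_camera(c)
            for q in qs:
                l=[np.array(d['point']) for d in mark_of(p,q) if np.linalg.norm(np.array(d['point'])-H[0])<near+.1 and d['confidence']>.3]
                if l: A[q].append(l[0])
        for q in qs:
            if A[q]:
                m=np.median(A[q],0);out[c,q]=m
                print(c,q,len(A[q]),m.round(4),'sd',np.std(A[q],0).round(4),'H',((m-H[0])@H[1]*1e3).round(1))
    return out,p
E
python3 - <<'E'
from h import *
o=observe();print(o['time'],o['tool_pos'],o['tool_rot'],o['qpos'].round(2) if hasattr(o['qpos'],'round') else o['qpos'])
look(('side','top'),3)
_,p=look(n=4)
print(rel(H[0]+H[1]@[0,.05,.37],toolR()), (-R.from_rotvec(np.ravel(p['rvec'])).inv().apply(np.ravel(p['tvec']))).round(3))
cv2.imwrite('pics/w1.png',p['pixels'])
E
```

```text
2.9 [0.52149307 0.00299598 0.38458886] [2.61911820e+00 6.20752856e-04 1.38428254e+00] [-0.13  0.06  1.72 -0.04  0.84  0.08]
side holder 3 [ 0.6946 -0.0846  0.0667] sd [0.0008 0.0007 0.0013] H [ 1.7 -1.9  1. ]
side upper_jaw 3 [ 0.6032 -0.0653  0.2159] sd [0.0011 0.0014 0.0009] H [ -4.6  -0.3 176.9]
side tab_top 3 [ 0.5924 -0.0615  0.2466] sd [0.0006 0.0018 0.0009] H [  1.    1.4 209.1]
side tablet 3 [ 0.7086 -0.0286  0.0698] sd [0.0012 0.0015 0.0005] H [ 6.  55.7  2.1]
side tablet_top 3 [ 0.65   -0.0182  0.1652] sd [0.0012 0.0023 0.0018] H [  2.2  54.8 114.5]
side pad_face 1 [ 0.6066 -0.0652  0.2158] sd [0. 0. 0.] H [ -1.8   0.5 175.1]
top holder 3 [ 0.6942 -0.0848  0.0663] sd [0.0007 0.0007 0.001 ] H [ 1.2 -2.2  0.8]
top upper_jaw 3 [ 0.61   -0.0692  0.2137] sd [0.0005 0.0012 0.0012] H [  0.7  -2.8 171.3]
top tab_top 2 [ 0.6206 -0.0416  0.2106] sd [0.0292 0.0219 0.0416] H [  3.7  26.3 166. ]
top tablet 3 [ 0.7059 -0.0312  0.071 ] sd [0.0014 0.001  0.0007] H [ 4.7 52.6  4.2]
top tablet_top 3 [ 0.6501 -0.0189  0.1724] sd [0.0008 0.001  0.001 ] H [  6.   54.2 120.6]
wrist holder 4 [ 0.6898 -0.081   0.0658] sd [0.0014 0.0007 0.0019] H [-3.4  0.7  2.9]
wrist upper_jaw 4 [ 0.6071 -0.0696  0.2139] sd [0.0011 0.0006 0.0008] H [ -1.6  -3.8 172.8]
wrist tablet 4 [ 0.7042 -0.0292  0.0646] sd [0.0012 0.0019 0.0004] H [-0.3 54.3 -0.4]
wrist tablet_top 4 [ 0.6448 -0.017   0.1695] sd [0.0014 0.0009 0.0012] H [ -0.3  55.  120.8]
(array([0.3, 0.6, 0.1]), array([ 0.01,  0.02, -0.01])) [0.491 0.089 0.465]
```

View pics/w1.png

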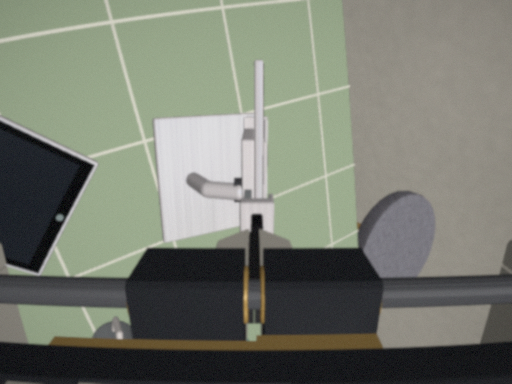

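The wrist view shows the tablet's top edge running from (260,62) down to about row 195, and the jaw head at (257,212). The stand plate's robot-side corners are at (153,118) and (165,242). I'll use the plate corners to get yaw and the centre line.

```bash
cat >> h.py <<'E'
def ray(p,uv):
    K=np.array(p['K']);d=np.array([p['k1'],0,0,0,0],float)
    # radial model 1+k1 r^2 on undistorted slopes == OpenCV
    s=cv2.undistortPoints(np.float64(uv).reshape(-1,1,2),K,d).reshape(-1,2)
    Rc=R.from_rotvec(np.ravel(p['rvec']));c=-Rc.inv().apply(np.ravel(p['tvec']))
    return c,Rc.inv().apply(np.c_[s,np.ones(len(s))])
def on_plane(p,uv,pt,n):
    c,v=ray(p,uv);return c+v*(((np.array(pt)-c)@n)/(v@n))[:,None]
E
python3 - <<'E'
from h import *
p=read_camera('wrist')
P=on_plane(p,[[153,118],[165,242]],[0,0,.01],np.array([0,0,1.]))
d=P[0]-P[1];yaw=np.arctan2(-d[0],d[1]);print(P.round(4),np.linalg.norm(d),yaw,'mid',P.mean(0))
m=P.mean(0);print('stand c',m+.085*np.array([np.cos(yaw),np.sin(yaw),0]))
t=trace(p,'tablet');
for k in t[:2]:
    M=k['pixels'];ys,xs=np.where(M);print(k['confidence'],M.sum(),ys.min(),ys.max(),xs.min(),xs.max())
p2=read_camera('top')
for k in trace(p2,'stand'):
    M=k['pixels'].astype(np.uint8);c,_=cv2.findContours(M,0,2);c=max(c,key=cv2.contourArea)
    print(k['confidence'],cv2.minAreaRect(c),M.sum())
    if k['confidence']>.3: print(on_plane(p2,cv2.boxPoints(cv2.minAreaRect(c)),[0,0,.01],np.array([0,0,1.])).round(3).tolist())
# tablet top front/back edges per row in wrist
g=cv2.cvtColor(p['pixels'],cv2.COLOR_BGR2GRAY)
import sys
M=t[0]['pixels'];ys,xs=np.where(M)
uv=[]
for r in (70,100,130,160,185):
    c=np.where(M[r])[0]
    if len(c): uv.append([c.mean(),r]);print(r,c.min(),c.max())
Q=on_plane(p,uv,H[0]+H[1]@[4.5e-3,0,.118],H[1][:,2]);print(((Q-H[0])@H[1]*1e3).round(1))
E
```

```text
[[ 0.5923  0.027   0.01  ]
 [ 0.561  -0.1483  0.01  ]] 0.17808629260252956 -0.17694180593886577 mid [ 0.57662399 -0.06065685  0.01      ]
stand c [ 0.66029685 -0.07561854  0.01      ]
0.88 1401 59 198 252 264
0.66 9965 115 275 0 97
0.68 ((285.01922607421875, 167.4038543701172), (45.302825927734375, 41.184391021728516), 11.309932708740234) 1214
[[0.588, 0.025, 0.01], [0.762, -0.002, 0.01], [0.731, -0.187, 0.01], [0.558, -0.156, 0.01]]
0.56 ((383.2962646484375, 252.3131866455078), (44.26253128051758, 53.38434600830078), 87.51044464111328) 2096
[[0.404, -0.369, 0.01], [0.421, -0.583, 0.01], [0.246, -0.586, 0.01], [0.23, -0.375, 0.01]]
70 254 264
100 254 263
130 253 263
160 254 262
185 253 263
[[  4.4 143.1 118. ]
 [  4.1 114.9 118. ]
 [  3.7  85.6 118. ]
 [  3.8  54.9 118. ]
 [  3.9  28.2 118. ]]
```

```bash
cat >> h.py <<'E'
H=frame(H[0]+H[1]@[0,-.0015,0],-.187)
E
python3 - <<'E'
from h import *
T=toolR(30,H);print(rel(H[0]+H[1]@[.0045,.222,.26],T))
print('then in tool axes', (T.inv().apply(H[1]@[0,0,-.168])*1e3).round(1),'push -y dir',T.inv().apply(H[1]@[0,-1,0]).round(3))
E
```

```text
(array([170.5,   4.4, 109.7]), array([-2.000e-02, -2.989e+01, -1.600e-01]))
then in tool axes [ 84.   -0.  145.5] push -y dir [-0.866  0.     0.5  ]
```

arm_command(series=[{"x": 50, "y": 0, "z": 0, "rx": 0, "ry": -8, "rz": 0}, {"x": 170, "y": 4.4, "z": 110, "rx": 0, "ry": -30, "rz": -0.2}, {"x": 170, "y": 4.4, "z": 110, "rx": 0, "ry": -30, "rz": -0.2}, {"x": 170, "y": 4.4, "z": 110, "rx": 0, "ry": -30, "rz": -0.2}, {"x": 170, "y": 4.4, "z": 110, "rx": 0, "ry": -30, "rz": -0.2}, {"x": 170, "y": 4.4, "z": 110, "rx": 0, "ry": -30, "rz": -0.2}, {"x": 170, "y": 4.4, "z": 110, "rx": 0, "ry": -30, "rz": -0.2}])

```text
time: 7.3
tool_pos: [0.6112, 0.1582, 0.289]
tool_rot: [2.558, 0.454, 1.106]
contact_force: [0.2, -0.8, 0.8]
opening: -0.0001
grip_force: 0.0
```

arm_command(series=[{"x": 21, "y": 0, "z": 36, "rx": 0, "ry": 0, "rz": 0}, {"x": 42, "y": 0, "z": 73, "rx": 0, "ry": 0, "rz": 0}, {"x": 63, "y": 0, "z": 109, "rx": 0, "ry": 0, "rz": 0}, {"x": 84, "y": 0, "z": 145.5, "rx": 0, "ry": 0, "rz": 0}, {"x": 84, "y": 0, "z": 145.5, "rx": 0, "ry": 0, "rz": 0}])

```text
time: 7.8
tool_pos: [0.6932, 0.1377, 0.1435]
tool_rot: [2.558, 0.452, 1.1]
contact_force: [-0.7, 0.2, -0.4]
opening: 0.0004
grip_force: 0.0
```

Run:
```python
from h import *
o=observe();print(((o['tool_pos']-H[0])@H[1]*1e3).round(1),o['contact_force'],o['qpos'])
print(rel(H[0]+H[1]@[.0045,.141,.092],toolR(30,H)))
_,p=look(n=2,H=H);q=read_camera('side')
a=cv2.resize(q['pixels'][90:240,150:350],(600,450));cv2.imwrite('pics/s2.png',a)
```

```text
[  3.1 217.7  88.8] [-0.65278791  0.2000915  -0.43453128] [ 0.3199083   0.81559128  1.30110606 -0.84533818  1.04783595  1.10263443]
(array([-67.8,   1.5,  35.9]), array([-0.32,  0.29,  0.05]))
```

View pics/s2.png

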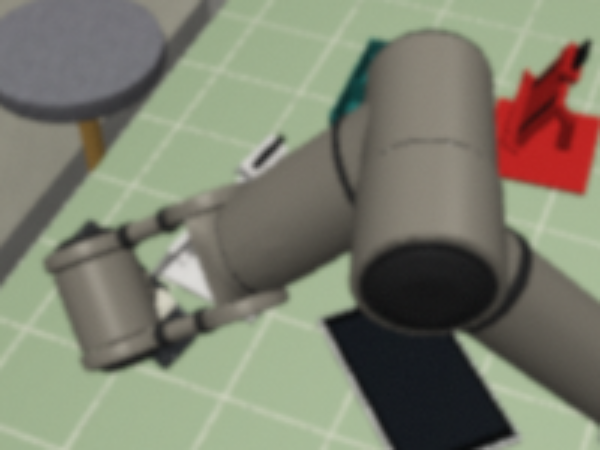

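The side view is blocked by the arm: the wrist is at (110,300) and the holder is behind it. I'll push now, stopping about 6 mm short.

arm_command(series=[{"x": -8.8, "y": 0.2, "z": 4.7, "rx": 0, "ry": 0, "rz": 0}, {"x": -13.2, "y": 0.3, "z": 7, "rx": 0, "ry": 0, "rz": 0}, {"x": -16.8, "y": 0.4, "z": 8.9, "rx": 0, "ry": 0, "rz": 0}, {"x": -20.3, "y": 0.5, "z": 10.7, "rx": 0, "ry": 0, "rz": 0}, {"x": -23.8, "y": 0.5, "z": 12.6, "rx": 0, "ry": 0, "rz": 0}, {"x": -27.3, "y": 0.6, "z": 14.5, "rx": 0, "ry": 0, "rz": 0}, {"x": -30.9, "y": 0.7, "z": 16.3, "rx": 0, "ry": 0, "rz": 0}])

```text
time: 9.25
tool_pos: [0.6869, 0.107, 0.148]
tool_rot: [2.554, 0.449, 1.103]
contact_force: [0.0, 1.8, -2.3]
opening: 0.0001
grip_force: 1.1
```

Run:
```python
from h import *
o=observe();print(((o['tool_pos']-H[0])@H[1]*1e3).round(1),(o['contact_force']@H[1]).round(1))
print(rel(H[0]+H[1]@[.0045,.146,.092],toolR(30,H)))
look(('wrist','side','top'),n=2,qs=('tablet','tablet_top'),H=H)
```

```text
[  5.  186.4  93. ] [-1.4  1.8 -1.8]
(array([-34.5,  -0.5,  21.1]), array([-0.01,  0.07,  0.06]))
side tablet 1 [ 0.707  -0.039   0.0664] sd [0. 0. 0.] H [ 4.8 46.7 -1.1]
side tablet_top 2 [ 0.6488 -0.0308  0.1656] sd [0.0003 0.0008 0.0002] H [  3.5  43.9 114.1]
top tablet 2 [ 0.7031 -0.0434  0.0694] sd [0.0009 0.0018 0.0009] H [ 3.7 41.6  3. ]
top tablet_top 2 [ 0.6468 -0.0298  0.1708] sd [0.0007 0.0001 0.0003] H [  4.3  44.5 119.7]
```

arm_command(series=[{"x": -3.5, "y": 0, "z": 2.1, "rx": 0, "ry": 0, "rz": 0}, {"x": -7, "y": -0.1, "z": 4.2, "rx": 0, "ry": 0, "rz": 0}, {"x": -10.4, "y": -0.1, "z": 6.3, "rx": 0, "ry": 0, "rz": 0}, {"x": -13.8, "y": -0.2, "z": 8.4, "rx": 0, "ry": 0, "rz": 0}, {"x": -17.2, "y": -0.2, "z": 10.5, "rx": 0, "ry": 0, "rz": 0}, {"x": -20.7, "y": -0.3, "z": 12.6, "rx": 0, "ry": 0, "rz": 0}, {"x": -24.1, "y": -0.3, "z": 14.7, "rx": 0, "ry": 0, "rz": 0}, {"x": -27.6, "y": -0.4, "z": 16.9, "rx": 0, "ry": 0, "rz": 0}, {"x": -31, "y": -0.4, "z": 19, "rx": 0, "ry": 0, "rz": 0}, {"x": -34.5, "y": -0.5, "z": 21.1, "rx": 0, "ry": 0, "rz": 0}])

```text
time: 11.15
tool_pos: [0.6796, 0.0672, 0.1477]
tool_rot: [2.553, 0.449, 1.102]
contact_force: [-0.8, 5.9, 4.6]
opening: 0.0002
grip_force: 3.0
```

Run:
```python
from h import *
o=observe();print(((o['tool_pos']-H[0])@H[1]*1e3).round(1),(o['contact_force']@H[1]).round(1))
print(rel(H[0]+H[1]@[.0045,.141,.092],toolR(30,H)))
look(('side','top'),n=5,H=H)
_,p=look(('wrist',),n=1,H=H)
cv2.imwrite('pics/w3.png',p['pixels'])
```

```text
[  5.  145.9  92.6] [0.6 5.7 4.9]
(array([-3.9, -0.5,  2.9]), array([0.04, 0.07, 0.03]))
side holder 5 [ 0.6965 -0.0844  0.0651] sd [0.001  0.0015 0.0013] H [ 2.5  0.1 -1.3]
side upper_jaw 1 [ 0.6999 -0.0784  0.0719] sd [0. 0. 0.] H [7.8 6.6 3.5]
side tablet 5 [ 0.6985 -0.079   0.069 ] sd [0.0012 0.0014 0.0005] H [5.3 5.8 1.6]
side tablet_top 5 [ 0.6401 -0.0713  0.1671] sd [0.0006 0.0021 0.0017] H [  3.4   2.5 115.9]
side pad_face 3 [ 0.6993 -0.0816  0.0682] sd [0.0026 0.0023 0.0024] H [6.  3.4 0.2]
top holder 5 [ 0.6939 -0.0856  0.0659] sd [0.001  0.0005 0.0008] H [ 0.9 -1.6  0.5]
top upper_jaw 5 [ 0.6084 -0.0685  0.2143] sd [0.0012 0.0023 0.0016] H [ -0.4  -0.7 172.7]
top tab_top 5 [ 0.59   -0.0634  0.2523] sd [0.0015 0.0007 0.0011] H [  2.1   0.9 215.1]
top tablet 5 [ 0.6974 -0.0814  0.0703] sd [0.001  0.0018 0.0012] H [5.4 3.2 3. ]
top tablet_top 5 [ 0.641  -0.0679  0.1719] sd [0.0011 0.0011 0.001 ] H [  6.   6. 120.]
top pad_face 1 [ 0.6424 -0.0682  0.1741] sd [0. 0. 0.] H [  8.3   6.  121.2]
wrist holder 1 [ 0.66   -0.0777  0.0034] sd [0. 0. 0.] H [-60.5  -0.1 -36.2]
```

View pics/w3.png

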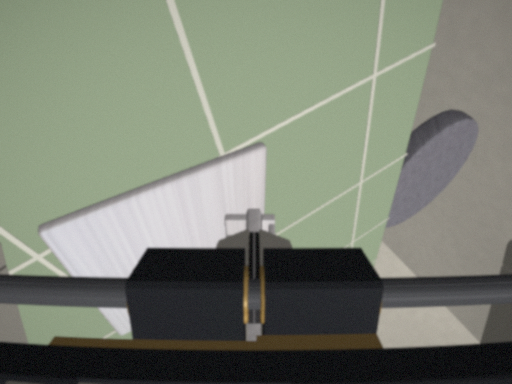

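The wrist view shows the closed fingers at (255,290) against the tablet's near end, with the ledge end just below (252,220). The marks put the tablet about 5 mm off the middle. I'll push the remaining 5 mm and back off.

arm_command(series=[{"x": -2, "y": -0.2, "z": 1.3, "rx": 0, "ry": 0, "rz": 0}, {"x": -3.9, "y": -0.4, "z": 2.6, "rx": 0, "ry": 0, "rz": 0}, {"x": -3.9, "y": -0.4, "z": 2.6, "rx": 0, "ry": 0, "rz": 0}])

```text
time: 15.3
tool_pos: [0.6787, 0.0629, 0.147]
tool_rot: [2.553, 0.449, 1.103]
contact_force: [1.2, 3.4, 1.2]
opening: 0.0005
grip_force: 2.3
```

arm_command(series=[{"x": 4, "y": 0, "z": -2.5, "rx": 0, "ry": 0, "rz": 0}, {"x": 17, "y": 0, "z": -10, "rx": 0, "ry": 0, "rz": 0}, {"x": 35, "y": 0, "z": -20, "rx": 0, "ry": 0, "rz": 0}, {"x": 52, "y": 0, "z": -30, "rx": 0, "ry": 0, "rz": 0}, {"x": 22, "y": 0, "z": -80, "rx": 0, "ry": 0, "rz": 0}, {"x": -8, "y": 0, "z": -130, "rx": 0, "ry": 0, "rz": 0}, {"x": -38, "y": 0, "z": -180, "rx": 0, "ry": 0, "rz": 0}, {"x": -38, "y": 0, "z": -180, "rx": 0, "ry": 0, "rz": 0}, {"x": -38, "y": 0, "z": -180, "rx": 0, "ry": 0, "rz": 0}])

```text
time: 16.2
tool_pos: [0.603, 0.1368, 0.3023]
tool_rot: [2.549, 0.445, 1.102]
contact_force: [0.7, 0.3, 0.7]
opening: 0.0005
grip_force: 0.0
```

Run:
```python
from h import *
o=observe();print(((o['tool_pos']-H[0])@H[1]*1e3).round(1),(o['contact_force']@H[1]).round(1))
print('view pose',rel(H[0]+H[1]@[.0,.02,.37],toolR(0,H)))
look(('side','top','wrist'),n=5,H=H)
```

```text
[  5.9 200.1 270.6] [0.9 0.4 0.3]
view pose (array([-205.7,   -5.4,    3.6]), array([ 0.27, 29.92, -0.06]))
side holder 5 [ 0.6948 -0.0851  0.0647] sd [0.0137 0.0019 0.0259] H [ 1.  -0.9 -0.9]
side upper_jaw 5 [ 0.6058 -0.0662  0.2173] sd [0.0009 0.0009 0.0008] H [ -1.5   1.1 176.7]
side tab_top 5 [ 0.5909 -0.0622  0.2468] sd [0.0011 0.0011 0.0007] H [-1.0e-01  2.3e+00  2.1e+02]
side tablet 5 [ 0.698  -0.0825  0.0696] sd [0.0021 0.0007 0.0006] H [5.7 2.2 2. ]
side tablet_top 5 [ 0.6393 -0.0739  0.1645] sd [0.0012 0.0016 0.0016] H [  1.8  -0.2 113.8]
side pad_face 1 [ 0.4438 -0.2681  0.0021] sd [0. 0. 0.] H [-214.5 -227.4   51.2]
top holder 5 [ 0.6944 -0.086   0.0658] sd [0.0009 0.001  0.0011] H [ 1.3 -1.9  0.2]
top upper_jaw 5 [ 0.6082 -0.0684  0.2151] sd [0.0357 0.0084 0.0582] H [ -0.2  -0.6 173.5]
top tab_top 5 [ 0.5897 -0.0645  0.253 ] sd [0.0581 0.0819 0.102 ] H [ 2.400e+00 -2.000e-01  2.157e+02]
top tablet 5 [ 0.696  -0.084   0.0709] sd [0.0007 0.0011 0.0011] H [4.9 0.4 4. ]
top tablet_top 5 [ 0.6412 -0.0739  0.1724] sd [0.0015 0.0017 0.0015] H [7.400e+00 1.000e-01 1.197e+02]
top pad_face 1 [ 0.6934 -0.0855  0.0694] sd [0. 0. 0.] H [ 2.2 -1.6  3.8]
wrist holder 5 [ 0.6895 -0.0802  0.0658] sd [0.001  0.0007 0.0015] H [-3.8  2.9  3.1]
wrist upper_jaw 5 [ 0.6062 -0.0688  0.2139] sd [0.0013 0.0013 0.0025] H [ -2.5  -1.4 173.4]
wrist tablet 5 [ 0.6934 -0.0823  0.0664] sd [0.0019 0.0007 0.0007] H [0.2 1.6 1.5]
wrist pad_face 2 [ 0.5714 -0.1761  0.0342] sd [0.1252 0.0946 0.0344] H [-104.7 -113.3   24.9]
```

Run:
```python
from h import *
print(rel(H[0]+H[1]@[.001,.0,.33],toolR(0,H)))
```

```text
(array([-203.6,   -3.4,   44.8]), array([-2.000e-02,  3.011e+01,  5.000e-02]))
```

arm_command(series=[{"x": -40, "y": -1, "z": -25, "rx": 0, "ry": 7, "rz": 0}, {"x": -80, "y": -1, "z": -10, "rx": 0, "ry": 15, "rz": 0}, {"x": -120, "y": -2, "z": 10, "rx": 0, "ry": 22, "rz": 0}, {"x": -160, "y": -3, "z": 25, "rx": 0, "ry": 30, "rz": 0}, {"x": -203.6, "y": -3.4, "z": 44.8, "rx": 0, "ry": 30.1, "rz": 0}, {"x": -203.6, "y": -3.4, "z": 44.8, "rx": 0, "ry": 30.1, "rz": 0}, {"x": -203.6, "y": -3.4, "z": 44.8, "rx": 0, "ry": 30.1, "rz": 0}])

```text
time: 22.15
tool_pos: [0.5317, -0.0574, 0.3524]
tool_rot: [2.616, 0.001, 1.379]
contact_force: [0.4, -0.4, 0.5]
opening: 0.0005
grip_force: 0.0
```

Run:
```python
from h import *
o=observe();print(((o['tool_pos']-H[0])@H[1]*1e3).round(1),(o['contact_force']@H[1]).round(1),o['time'])
print(rel(H[0]+H[1]@[.001,.0,.285],toolR(0,H)))
look(('side','top'),n=3,H=H,qs=('tablet','tablet_top','tab_top'))
p=read_camera('wrist');cv2.imwrite('pics/w4.png',p['pixels'])
t=trace(p,'tablet')
for k in t[:2]:
    M=k['pixels'];ys,xs=np.where(M);print(k['confidence'],M.sum(),ys.min(),ys.max(),xs.min(),xs.max())
r=np.where(t[0]['pixels'])[0].min()
Q=on_plane(p,[[258,r-.5],[258,r+.5]],H[0]+H[1]@[0,0,.118],H[1][:,2]);print(((Q-H[0])@H[1]*1e3).round(1))
```

```text
[  1.5  -4.  330.9] [ 0.7 -0.3  0.2] 22.15
(array([ 4.2, -0.6, 45.9]), array([ 0.09,  0.19, -0.22]))
side tablet 3 [ 0.6982 -0.0834  0.0697] sd [0.0012 0.0005 0.0003] H [6.1 1.4 1.9]
side tablet_top 3 [ 0.6399 -0.0737  0.1677] sd [0.0008 0.0022 0.0018] H [3.900e+00 1.000e-01 1.163e+02]
side tab_top 1 [ 0.5895 -0.0601  0.2466] sd [0. 0. 0.] H [ -1.7   4.1 210.7]
top tablet 3 [ 0.6983 -0.0844  0.0705] sd [0.0012 0.0007 0.0007] H [6.7 0.4 2.5]
top tablet_top 3 [ 0.6408 -0.0723  0.1723] sd [0.0008 0.0006 0.0004] H [  6.7   1.6 120. ]
top tab_top 3 [ 0.5896 -0.0636  0.2515] sd [0.0013 0.0003 0.0013] H [  1.4   0.7 214.6]
0.84 7143 86 252 0 75
0.6 919 61 148 253 263
[[  4.4  79.1 118. ]
 [  4.4  78.3 118. ]]
```

View pics/w4.png

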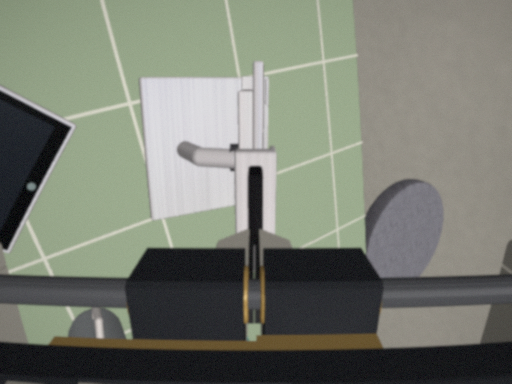

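The wrist view shows the tablet's edge starting at (258,62), just past the ledge end at row 78, as expected when it is centred. The black tab at (255,200) is in line with the fingers at (255,290). I'll go down onto the tab next.

arm_command(series=[{"x": 2, "y": 0, "z": 20, "rx": 0, "ry": 0, "rz": 0}, {"x": 4.2, "y": -0.6, "z": 40, "rx": 0, "ry": 0.2, "rz": -0.2}, {"x": 4.2, "y": -0.6, "z": 46, "rx": 0, "ry": 0.2, "rz": -0.2}, {"x": 4.2, "y": -0.6, "z": 49, "rx": 0, "ry": 0.2, "rz": -0.2}, {"x": 4.2, "y": -0.6, "z": 52, "rx": 0, "ry": 0.2, "rz": -0.2}, {"x": 4.2, "y": -0.6, "z": 55, "rx": 0, "ry": 0.2, "rz": -0.2}, {"x": 4.2, "y": -0.6, "z": 58, "rx": 0, "ry": 0.2, "rz": -0.2}, {"x": 4.2, "y": -0.6, "z": 61, "rx": 0, "ry": 0.2, "rz": -0.2}])

```text
time: 24.25
tool_pos: [0.5627, -0.055, 0.2986]
tool_rot: [2.618, -0.001, 1.389]
contact_force: [-3.7, -0.1, 2.9]
opening: 0.0003
grip_force: 2.4
```

Run:
```python
from h import *
o=observe();print(((o['tool_pos']-H[0])@H[1]*1e3).round(1),(o['contact_force']@H[1]).round(1),o['time'],(o['torque']@H[1]).round(2))
print(rel(H[0]+H[1]@[.001,.0,.233],toolR(0,H)))
```

```text
[  0.7   4.1 269.4] [-1.6 -0.8  4.3] 24.25 [-0.1   0.47  0.01]
(array([-4.2,  0.3, 36.4]), array([ 0.03, -0.18,  0.24]))
```

arm_command(series=[{"x": 0, "y": 0, "z": -6, "rx": 0, "ry": 0, "rz": 0}, {"x": -4, "y": 0.3, "z": -6, "rx": 0, "ry": -0.2, "rz": 0.2}, {"x": -4, "y": 0.3, "z": -2, "rx": 0, "ry": -0.2, "rz": 0.2}, {"x": -4, "y": 0.3, "z": 1, "rx": 0, "ry": -0.2, "rz": 0.2}, {"x": -4, "y": 0.3, "z": 4, "rx": 0, "ry": -0.2, "rz": 0.2}, {"x": -4, "y": 0.3, "z": 7, "rx": 0, "ry": -0.2, "rz": 0.2}, {"x": -4, "y": 0.3, "z": 10, "rx": 0, "ry": -0.2, "rz": 0.2}, {"x": -4, "y": 0.3, "z": 13, "rx": 0, "ry": -0.2, "rz": 0.2}, {"x": -4, "y": 0.3, "z": 16, "rx": 0, "ry": -0.2, "rz": 0.2}, {"x": -4, "y": 0.3, "z": 19, "rx": 0, "ry": -0.2, "rz": 0.2}, {"x": -4, "y": 0.3, "z": 22, "rx": 0, "ry": -0.2, "rz": 0.2}, {"x": -4, "y": 0.3, "z": 25, "rx": 0, "ry": -0.2, "rz": 0.2}, {"x": -4, "y": 0.3, "z": 28, "rx": 0, "ry": -0.2, "rz": 0.2}, {"x": -4, "y": 0.3, "z": 30, "rx": 0, "ry": -0.2, "rz": 0.2}, {"x": -4, "y": 0.3, "z": 31.5, "rx": 0, "ry": -0.2, "rz": 0.2}, {"x": -4, "y": 0.3, "z": 33, "rx": 0, "ry": -0.2, "rz": 0.2}])

```text
time: 25.85
tool_pos: [0.5786, -0.0619, 0.2697]
tool_rot: [2.618, 0.0, 1.384]
contact_force: [-0.9, -2.9, 4.7]
opening: 0.0002
grip_force: 2.3
```

Run:
```python
from h import *
o=observe();print(((o['tool_pos']-H[0])@H[1]*1e3).round(1),(o['contact_force']@H[1]).round(1),o['time'])
look(('side','top'),n=3,H=H,qs=('upper_jaw','tablet_top','tab_top','tablet'))
```

```text
[  0.9   0.3 235.9] [ 2.  -3.   4.3] 25.85
side upper_jaw 3 [ 0.6254 -0.0686  0.178 ] sd [0.0001 0.0015 0.0018] H [ -4.1   2.4 132.9]
side tablet_top 3 [ 0.6399 -0.0744  0.168 ] sd [0.0007 0.0008 0.001 ] H [  4.2  -0.6 116.5]
side tab_top 3 [ 0.6119 -0.0644  0.2105] sd [0.0004 0.0014 0.0015] H [ -0.   4. 168.]
side tablet 3 [ 0.6973 -0.0812  0.069 ] sd [0.0006 0.0016 0.0007] H [4.6 3.4 2. ]
top upper_jaw 3 [ 0.6298 -0.0722  0.1767] sd [0.0004 0.001  0.0011] H [ -0.4  -0.3 129.2]
top tablet_top 3 [ 0.64   -0.0723  0.1719] sd [0.0018 0.0013 0.0017] H [  5.9   1.5 120.1]
top tab_top 3 [ 0.6116 -0.0662  0.2165] sd [0.0007 0.0008 0.0011] H [  3.    2.2 173.2]
top tablet 3 [ 0.6976 -0.0836  0.0694] sd [0.0008 0.0006 0.0021] H [5.4 1.1 1.9]
```

arm_command(series=[{"x": 0, "y": 0, "z": 1, "rx": 0, "ry": 0, "rz": 0}, {"x": 0, "y": 0, "z": 2, "rx": 0, "ry": 0, "rz": 0}, {"x": 0, "y": 0, "z": 3, "rx": 0, "ry": 0, "rz": 0}])

```text
time: 27.65
tool_pos: [0.5799, -0.0621, 0.2673]
tool_rot: [2.618, 0.0, 1.384]
contact_force: [-2.8, 1.3, 3.7]
opening: 0.0003
grip_force: 2.3
```

arm_command(series=[{"x": 0, "y": 0, "z": 0.5, "rx": 0, "ry": 0, "rz": 0}, {"x": 0, "y": 0, "z": 1, "rx": 0, "ry": 0, "rz": 0}, {"x": 0, "y": 0, "z": 1.5, "rx": 0, "ry": 0, "rz": 0}])

```text
time: 27.95
tool_pos: [0.5807, -0.0623, 0.2659]
tool_rot: [2.618, 0.0, 1.384]
contact_force: [-3.3, 0.6, 3.5]
opening: 0.0005
grip_force: 2.6
```

arm_command(series=[{"x": 0, "y": 0, "z": 0.5, "rx": 0, "ry": 0, "rz": 0}, {"x": 0, "y": 0, "z": 1, "rx": 0, "ry": 0, "rz": 0}, {"x": 0, "y": 0, "z": 1.5, "rx": 0, "ry": 0, "rz": 0}])

```text
time: 28.25
tool_pos: [0.5814, -0.0624, 0.2646]
tool_rot: [2.618, 0.0, 1.384]
contact_force: [-4.4, 0.8, 4.6]
opening: 0.0009
grip_force: 3.3
```

Run:
```python
from h import *
o=observe();print(((o['tool_pos']-H[0])@H[1]*1e3).round(1),(o['contact_force']@H[1]).round(1),o['time'])
```

```text
[  0.8   0.3 230. ] [-1.6 -0.   6.2] 28.25
```

arm_command(series=[{"x": 0, "y": 0, "z": 0.5, "rx": 0, "ry": 0, "rz": 0}, {"x": 0, "y": 0, "z": 1, "rx": 0, "ry": 0, "rz": 0}, {"x": 0, "y": 0, "z": 1.5, "rx": 0, "ry": 0, "rz": 0}, {"x": 0, "y": 0, "z": 1.5, "rx": 0, "ry": 0, "rz": 0}])

```text
time: 28.65
tool_pos: [0.5821, -0.0626, 0.2634]
tool_rot: [2.618, 0.0, 1.384]
contact_force: [-4.0, 1.5, 5.7]
opening: 0.0005
grip_force: 3.4
```

Run:
```python
from h import *
o=observe();print(((o['tool_pos']-H[0])@H[1]*1e3).round(1),(o['contact_force']@H[1]).round(1),o['time'],o['grip_force'])
```

```text
[  0.8   0.3 228.6] [-0.8  0.7  7.1] 28.65 3.3718602469889447
```

arm_command(series=[{"x": 0, "y": 0, "z": -3, "rx": 0, "ry": 0, "rz": 0}, {"x": 0, "y": 0, "z": -15, "rx": 0, "ry": 0, "rz": 0}, {"x": 0, "y": 0, "z": -40, "rx": 0, "ry": 0, "rz": 0}, {"x": 0, "y": 0, "z": -80, "rx": 0, "ry": 0, "rz": 0}, {"x": 0, "y": 0, "z": -120, "rx": 0, "ry": 0, "rz": 0}, {"x": 0, "y": 0, "z": -120, "rx": 0, "ry": 0, "rz": 0}])

```text
time: 29.25
tool_pos: [0.523, -0.0512, 0.3733]
tool_rot: [2.609, 0.001, 1.384]
contact_force: [-0.1, 0.4, 0.7]
opening: 0.0003
grip_force: 0.0
```

Run:
```python
from h import *
look(('side','top'),n=4,H=H,qs=('upper_jaw','tablet_top','tab_top','tablet','holder'))
p=read_camera('side');q=read_camera('wrist')
a=cv2.resize(p['pixels'][110:210,180:280],(400,400),interpolation=3)
cv2.imwrite('pics/f.png',np.hstack([a,cv2.resize(q['pixels'][30:330,130:430],(400,400))]))
o=observe();print(o['time'],o['contact_force'])
```

```text
side upper_jaw 4 [ 0.6294 -0.0723  0.1727] sd [0.0012 0.0011 0.0013] H [ -2.7  -0.5 126. ]
side tablet_top 4 [ 0.6392 -0.0745  0.1678] sd [0.0011 0.0008 0.002 ] H [  3.5  -0.8 116.7]
side tab_top 4 [ 0.617  -0.0653  0.204 ] sd [0.0009 0.0017 0.0015] H [  1.2   4.  159.8]
side tablet 4 [ 0.6975 -0.0836  0.0682] sd [0.0012 0.0005 0.001 ] H [4.8 1.1 1. ]
side holder 4 [ 0.6966 -0.0828  0.0662] sd [0.0009 0.0018 0.0014] H [ 2.9  1.7 -0.3]
top upper_jaw 4 [ 0.6318 -0.072   0.1696] sd [0.0013 0.0018 0.0004] H [ -2.3   0.2 122.2]
top tablet_top 3 [ 0.6394 -0.0721  0.1704] sd [0.0013 0.0009 0.0005] H [  4.6   1.6 119.1]
top tab_top 4 [ 0.6138 -0.068   0.2098] sd [0.0013 0.0009 0.0009] H [  1.9   0.8 166.1]
top tablet 4 [ 0.6968 -0.0817  0.0719] sd [0.0353 0.0057 0.0587] H [5.8 2.8 4.6]
top holder 4 [ 0.693  -0.0846  0.0665] sd [0.0015 0.0015 0.0009] H [ 0.2 -0.7  1.6]
31.75 [-0.0640698   0.24451157 -0.52546957]
```

View pics/f.png

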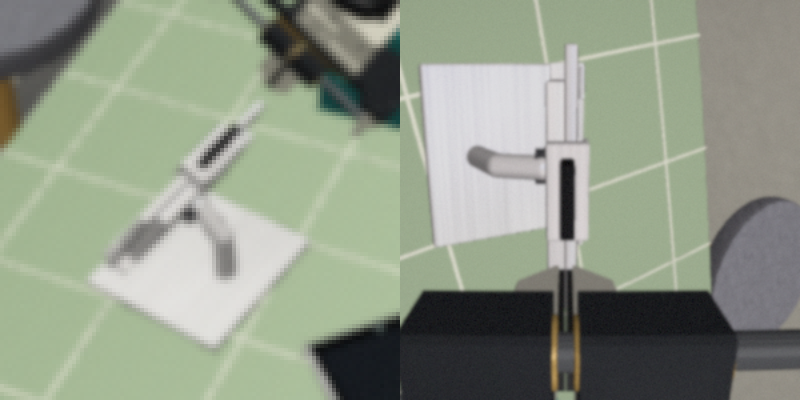

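The picture shows the jaw head closed on the tablet's top edge: left half around (215,150), right half (568,190). The tablet is centred and the gripper is clear. Jaw z is about 124 by the marks and 123 by the contact reading, so the pad is pressed about 3 mm.

```bash
python3 -c "
from cell import *
print(hand_in())"
```

```text
the job is handed in; nothing more can be done
None
```

I handed the job in at about 32 s: the tablet stands within about 1–2 mm of the holder's middle (camera measurement), the jaw's pad is pressed about 3 mm onto its top edge, and the gripper is clear; no verdict came back.

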